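# Hang the caddy bin on the louvered panel

### The arm

A 6-joint arm with a two-finger parallel gripper is mounted at the origin on the work surface. World frame = base frame: x ahead of the robot, y to its left, z up, the work surface at z = 0. Lengths are in m, angles in rad, forces in N, time in s.
With the tool pointing down it reaches from about 0.35 to 0.975 m from the base axis. Payload 7.1 kg.
Tool frame: the origin (TCP) lies midway between the tips of the shut fingers; the grasp point (between the pads) lies 19 mm behind it; z points along the fingers, y is the line along which they close (so a half turn about z gives the same grasp; the last joint's range is limited). The gripper opens to 88 mm and grips with 3 to 60 N. Pads are 20 mm wide; open, the fingers measure 115 mm over their backs; the gripper's body (75 mm by 178 mm) begins 61 mm behind the grasp point.
Start: joints at [-1.273, 0.423, 1.63, -0, 1.089, -0.019], TCP at [0.195, -0.594, 0.223] pointing down, gripper open.
Joint ranges: [-3, 3], [-0.9, 2.11], [0.09, 2.58], [-1.31, 4.45], [0.11, 2.69], [-2.54, 2.54]. Speed limits (rad/s): [2.39, 2.39, 3.01, 3.14, 3.14, 3.14].

### API

Orientations are given as a rotation vector (axis times angle).
In Python, from rig import manip, imaging gives the robot as it stands.
- The arm moves only by the tool apply_moves, never from a script. Its argument "plan" is text: rows parted by semicolons, each of 7 numbers parted by spaces: the shift along the tool's x, y, z in m, then the turn, a rotation vector about the tool's x, y, z in degrees, then the finger opening in m, from 0 to 0.0878. A call has 1 to 12 rows; each row shifts and turns the commanded pose from where the row before left it, along the tool's axes as they then stand; what a row does not reach is not made up. A row lasts 1/12 s, in which the tool goes at most 41.7 mm and 7.16 degrees, less where a joint would pass 70% of its speed; a pose out of reach is approached as far as the arm can. A call with a gripper value outside its range is refused whole. The fingers move at their own pace and stop on an object; "force" is the grip in N (left out, the last holds). Time passes only in rows, so rows that do not move let the fingers close. It gives the time, the measured TCP pose, the force, the opening and the grip force at its end, in the units of the state.
- manip.state(): the state, without advancing time (a new reading comes with each control period).
- imaging.read_camera(name): name is "scene" or "top" or "wrist"; returns (picture, depth): 480x640x3 uint8, red, green, blue; 480x640 float32, m along the optical axis (not along the pixel's ray), 0 where there is no reading.
- imaging.camera_model(name): a dict with "fx", "fy", "cx", "cy" (pixels), "R" (3x3) and "t" (3): a world point X has camera coordinates R X + t. Camera axes: x right, y down, z forward; pixel columns grow to the right and rows downward; lengths in m; the calibration is good to about 2 mm. A picture is of the moment at which its call begins: read the wrist's pose just before it. camera_model takes no time and is no camera call; for the wrist camera it gives the pose at the moment of the call.
- manip.job_done(): hands the job in; it is judged then, once.
The state is a dict: "time": time; "qpos": joint angles; "joint_vel": joint speeds; "tau": joint torques, N m; "position": TCP position; "orientation": TCP orientation; "force": force on the tool from outside, world axes, zero at the start; "moment": the same for the moment, N m; "opening": opening from 0.0 (shut) to 1.0 (fully open); "grasp_force": force on a finger pad.
Only numpy, scipy, OpenCV 4.12 (cv2) and the standard library are available. Lean on these libraries where they do the work, as an engineer would, in place of code of your own. Each camera call takes 0.05 s, during which the arm holds its last target. There are 200 camera calls.

### The job

Make room on the top rail of the louvered panel by sliding the full bin that hangs there along the rail until it is up against either end stop, without lifting it off. Then hang the loose bin that has a hooked back lip in the freed space beside it, lip caught over the top rail and hanging square, and let go. Leave the lipless look-alike and everything else on the table where it is.

Things in the scene. Friction and masses are not known exactly. Their poses are not given: they have to be found in the camera images.
- panel: Fixed grey steel louvered bench panel, 300 wide (y), front towards -x. Origin: on the table under the top rail's centre. Three level rails, 5 thick, centred on x = 0, with free round top edges at z = 200 (top rail), 145, 90. Sheet behind them: front face x = 22, top z = 225. End stops of the top rail: inner faces y = 120 and -120, x -20 to 22, top z = 212. Base plate x -35 to 125, 10 thick.
- rail (a point): Middle of the top rail's top edge; axes as the panel's. The rail is 20 tall; a gap of 19.5 behind it, closed at the foot, takes the tongue of a bin's lip. A bin hangs with its origin near x = -58, z = -72 from here, yaw as the panel: bridge on the rail's top, back wall against its front, lower back on the middle rail, leaning forward up to 0.08 rad.
- full_bin: Grey bin 110 deep (x), 100 wide (y), 75 high, front (-x) wall 45 high, hook lip at the back (+x). Packed with nine little bottles (one piece with it) to z = 65; no grip; 0.3 to 0.5 kg. Starts hanging on the top rail near its middle. Slides along the rail when pushed with 2 to 6 N on the outside of a side wall, best within 60 of its back. Origin: centre of the underside.
- full_bin_lip (a point): Middle of the underside of the lip's bridge, at (60, 0, 72) in the bin's frame; lies on the rail's top edge when hung. The lip: a bridge 3 thick runs back (+x) from the back rim, then a tongue 90 wide slopes down and back to z = 57; slot between back wall and tongue 8 at its top, 12 at its mouth; the tongue ends 15 behind the wall.
- caddy: The bin to hang, loose on the table. Grey, 110 deep (x), 100 wide (y), 75 high, walls 3, front (-x) wall 45 high, hook lip at the back (+x), lengthwise centre partition; empty, 0.2 to 0.33 kg. Raised carrying grip over its middle: a bar along x, 70 long, 12 thick, z from 90 to 115, on two posts 12 thick. Origin: centre of the underside.
- caddy_grip (a point): Middle of the caddy's grip bar, at (0, 0, 103) in its frame, within 5 of above its centre of mass.
- caddy_lip (a point): Middle of the underside of the lip's bridge, at (60, 0, 72) in the bin's frame; lies on the rail's top edge when hung. The lip: a bridge 3 thick runs back (+x) from the back rim, then a tongue 90 wide slopes down and back to z = 57; slot between back wall and tongue 8 at its top, 12 at its mouth; the tongue ends 15 behind the wall.
- tray: Look-alike of the caddy with the same body and grip but no lip; loose, to be left alone. It and the caddy swap places at random. Origin: centre of the underside.
- lamp_head (a point): Centre of the underside of a fixed white lamp's head, 345 above the table: a disc of radius 50, 35 thick, held by a level arm at z = 400 that runs 150 towards the lamp's +x to its post (bowed, standing on a round foot of radius 60 at x = 150 from here). An obstacle to high carries.
- remover: White plastic bottle with a lilac cap, radius 27, 180 high, standing loose. Origin: centre of the underside.
- polish_a: Small glass bottle with a dark cap, radius 16, 65 high, loose. Origin: centre of the underside.
- polish_b: Small glass bottle with a white cap, radius 16, 65 high, loose. Origin: centre of the underside.
- jar: Glass jar with a metal lid, radius 30, 55 high, loose. Origin: centre of the underside.
- mirror: Round pocket mirror lying flat, radius 35, 6 thick, loose. Origin: centre of the underside.
- spatula: Spatula 150 long lying along its x, loose. Origin: centre of the underside.

How it is judged:
At the end, for the whole second after the job is handed in: Both lipped bins hang at rest on the top rail: lip point within 7 mm of the rail's top in height, 8 mm before to 10 mm behind its centre plane, tilt under 0.15 rad, square within 0.12 rad. Full bin within 12 mm of an end stop, its lipped twin with the grip in the space beside it (x of full_bin_lip in the frame of panel between -0.008 and 0.01 m and z of full_bin_lip in the frame of panel between 0.193 and 0.207 m and angle between each of full_bin, caddy's own z axis and vertical below 0.15 rad and angle between the y axis of each of full_bin, caddy and the y axis of panel, either way round below 0.12 rad and linear speed of each of full_bin, caddy below 0.02 m/s and angular speed of each of full_bin, caddy below 0.2 rad/s and x of caddy_lip in the frame of panel between -0.008 and 0.01 m and z of caddy_lip in the frame of panel between 0.193 and 0.207 m and ((y of full_bin_lip in the frame of panel above 0.058 m and y of caddy_lip in the frame of panel below -0.02 m) or (y of full_bin_lip in the frame of panel below -0.058 m and y of caddy_lip in the frame of panel above 0.02 m))); the robot touches nothing.
It fails at once if the full bin is lifted off the rail (its lip more than 14 mm above the rail's top edge) (z of full_bin_lip in the frame of panel above 0.214 m).
It fails at once if the full bin falls off the rail (z of full_bin_lip in the frame of panel below 0.17 m).
It fails at once if the lipless tray, a bottle, the jar, the mirror or the spatula is shifted by more than 30 mm (distance of any of tray, remover, polish_a, polish_b, jar, mirror, spatula from where it was at the start of the episode above 0.03 m).
It fails at once if a standing bottle or jar is knocked over (angle between any of remover, polish_a, polish_b, jar's own z axis and vertical above 0.6 rad).
It also fails if it takes over 72 s, if anything falls off the work surface, if the arm or the gripper's body presses on something with over 40 N, if the wrist force passes 120 N, or if a joint passes its speed limit or range.

## Working session

There is one attempt and no reset: what is moved stays moved. The work goes in short steps, Python scripts to look and compute and a tool call to move; the robot and the scene stay as the last step left them, time stands still between calls to the robot, and variables do not carry over. Pictures are saved under pics/ and viewed, at most 10 in all, crops included, and the job is handed in when it is done.

Besides the shell and the picture viewer there is one more tool, called after "Call:" as name(argument=value, ...) on one line, values as JSON. apply_moves: Moves the arm, as the interface text tells. Its arguments: {"type":"object","properties":{"plan":{"type":"string"},"force":{"type":"number"}},"required":["plan"]}

```bash
mkdir -p pics; ls
cat > h.py <<'E'
import numpy as np,cv2
from rig import manip,imaging
from scipy.spatial.transform import Rotation as Ro
def cloud(n):
    m=imaging.camera_model(n);p,d=imaging.read_camera(n)
    v,u=np.mgrid[:480,:640];R=np.array(m["R"]);t=np.array(m["t"])
    c=np.stack([(u-m["cx"])/m["fx"]*d,(v-m["cy"])/m["fy"]*d,d],-1)
    X=(c-t)@R; X[d==0]=np.nan
    return p,d,X
def save(n,p): cv2.imwrite("pics/"+n,cv2.cvtColor(p,cv2.COLOR_RGB2BGR))
E
python3 - <<'E'
from h import *
for n in("top","scene"):
    p,d,X=cloud(n);save(n+".png",p);np.savez(n,p=p,X=X)
    m=imaging.camera_model(n);print(n,m["fx"],-np.array(m["R"]).T@m["t"],np.round(m["R"],2).tolist())
print(manip.state())
E
```

```text
pics
top 438.610106201756 [ 0.44319851 -0.02183685  1.0497168 ] [[-0.02, -1.0, 0.0], [-1.0, 0.01, -0.09], [0.09, -0.01, -1.0]]
scene 531.9043618991295 [ 0.93318859 -0.76081133  0.81700345] [[0.86, 0.51, 0.01], [0.3, -0.49, -0.82], [-0.41, 0.71, -0.58]]
{'time': 0.1, 'qpos': array([-1.27299360e+00,  4.23733484e-01,  1.63057245e+00, -2.12132082e-05,
        1.08861266e+00, -1.89964850e-02]), 'joint_vel': array([-0.00109385, -0.00119704, -0.00332976, -0.00091443,  0.00094816,
       -0.00084002]), 'tau': array([ 6.43356252e-04, -5.45610988e+01, -2.74324125e+01,  6.45754253e-02,
        1.88189844e-02,  1.87843703e-06]), 'position': array([ 0.19458341, -0.5934297 ,  0.22201491]), 'orientation': array([-3.10096651e+00, -4.95357252e-01,  3.18500635e-04]), 'force': array([ 0.03601751, -0.47632515,  0.40485693]), 'moment': array([0.03130943, 0.01822245, 0.02008211]), 'grasp_force': 0.0, 'opening': 1.000257977763969}
```

View pics/top.png

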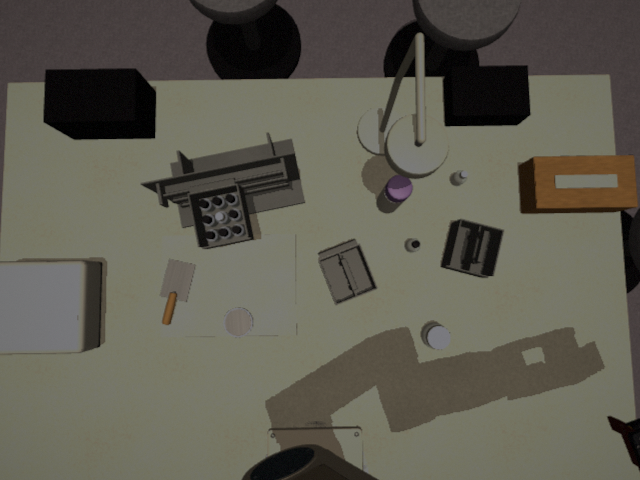

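View pics/scene.png

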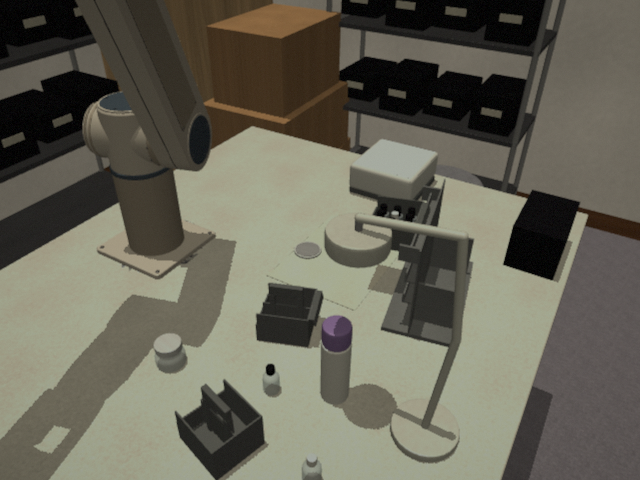

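The top view shows the panel at upper left (full bin at 220,215), candidate bins at (347,270) and (472,248), remover at (399,188), and the lamp at (417,145). I'll crop the two bins and measure by depth.

Run:
```python
from h import *
T=np.load("top.npz");S=np.load("scene.npz")
a=T["p"][205:315,310:515];b=S["p"][270:480,160:335]
g=lambda q:np.clip(q.astype(float)*2.2,0,255).astype(np.uint8)
A=cv2.resize(g(a),(800,int(800*110/205)),interpolation=cv2.INTER_CUBIC)
save("crop1.png",A); save("crop2.png",cv2.resize(g(b),(500,600)))
X=T["X"]
def rect(sl,lo,hi,nm):
    P=X[sl].reshape(-1,3);P=P[(P[:,2]>lo)&(P[:,2]<hi)]
    if len(P)<5: print(nm,len(P));return
    r=cv2.minAreaRect(P[:,:2].astype(np.float32)*1000)
    print(nm,len(P),np.round(P.mean(0),4),"rect",np.round(r[0],1),np.round(r[1],1),round(r[2],1),"zmax",round(P[:,2].max(),4))
L=np.s_[230:312,310:385];Rr=np.s_[210:285,435:510]
for nm,s in(("left",L),("right",Rr)):
    rect(s,.085,.13,nm+" grip");rect(s,.06,.082,nm+" rim");rect(s,.03,.13,nm+" all")
Pn=np.s_[125:240,135:310]
rect(Pn,.218,.232,"sheet top");rect(Pn,.192,.205,"rail");rect(Pn,.207,.216,"stops");
rect(np.s_[180:260,185:258],.17,.205,"fullbin")
rect(np.s_[100:185,380:460],.36,.39,"lamp head");rect(np.s_[30:150,410:430],.39,.43,"lamp arm")
rect(np.s_[170:210,380:420],.16,.2,"remover");rect(np.s_[235:255,400:425],.03,.08,"pa");rect(np.s_[165:190,450:470],.03,.08,"pb");rect(np.s_[320:352,420:455],.03,.08,"jar")
rect(np.s_[240:360,0:110],.05,.4,"box L")
```

```text
left grip 205 [ 0.4583 -0.0794  0.1134] rect [458.5 -80. ] [69.3 12.2] 20.6 zmax 0.1193
left rim 509 [ 0.4946 -0.0693  0.073 ] rect [467.  -76.7] [121.4 100.1] 20.8 zmax 0.0797
left all 907 [ 0.4775 -0.0774  0.0762] rect [465.6 -77.4] [125.2 100.1] 20.6 zmax 0.1193
right grip 298 [ 0.5131 -0.3663  0.109 ] rect [ 513.3 -368.8] [13.6 69.6] 74.1 zmax 0.1197
right rim 538 [ 0.5231 -0.374   0.0698] rect [ 515.1 -369.7] [102.4 107.4] 74.2 zmax 0.0818
right all 1578 [ 0.5166 -0.3709  0.0657] rect [ 513.6 -369.1] [102.7 110.6] 74.2 zmax 0.1197
sheet top 408 [0.6626 0.1739 0.2237] rect [663.2 174.1] [  5.  300.1] 10.9 zmax 0.2295
rail 1212 [0.6296 0.181  0.1993] rect [595.6 160.7] [137.3 299.4] 11.0 zmax 0.205
stops 362 [0.652  0.1764 0.2116] rect [641.6 170.3] [ 43.7 299.2] 11.1 zmax 0.216
fullbin 1797 [0.5984 0.188  0.1896] rect [582.3 181.9] [136.7 135. ] 89.2 zmax 0.205
lamp head 2913 [ 0.6512 -0.1731  0.3789] rect [ 655.5 -175.6] [99.2 96.5] 86.0 zmax 0.3894
lamp arm 1076 [ 0.7317 -0.1735  0.4143] rect [ 731.5 -174.6] [163.2  14.4] 1.0 zmax 0.428
remover 543 [ 0.6291 -0.1803  0.1785] rect [ 629.7 -181.3] [51.5 48.4] 70.9 zmax 0.1839
pa 151 [ 0.5241 -0.2325  0.0482] rect [ 525.4 -235.3] [29.2 30.1] 43.3 zmax 0.0677
pb 161 [ 0.6814 -0.3478  0.048 ] rect [ 682.4 -348.9] [30.3 26.3] 28.3 zmax 0.0682
jar 504 [ 0.316  -0.2793  0.053 ] rect [ 314.5 -281. ] [53.3 52.1] 28.8 zmax 0.06
box L 8746 [0.3991 0.5683 0.0968] rect [398.6 584.5] [199.8 194. ] 0.1 zmax 0.1067
```

View pics/crop1.png

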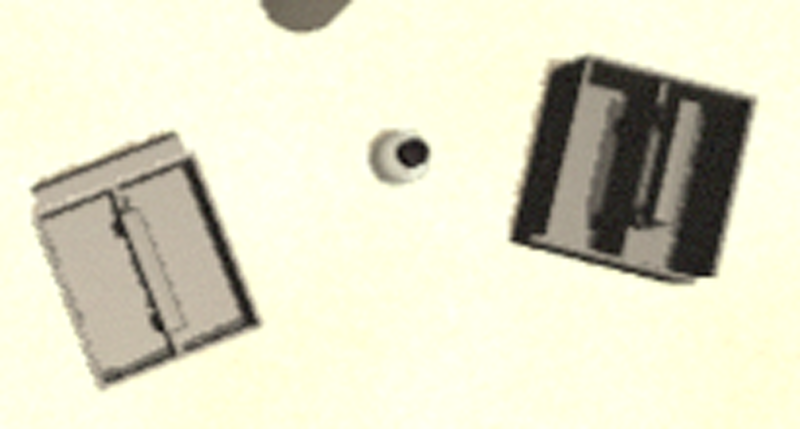

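View pics/crop2.png

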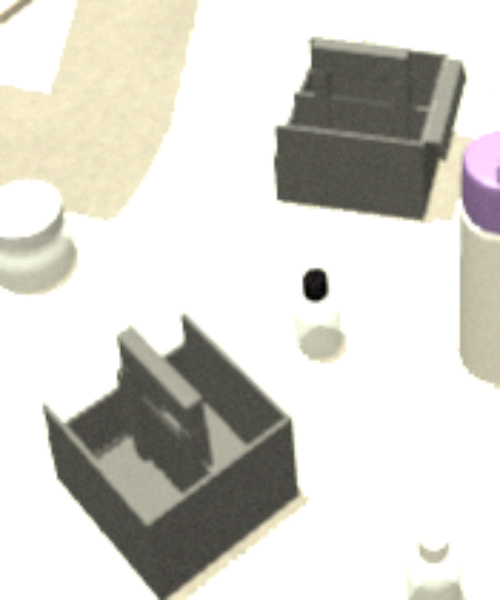

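The left bin (347,270) carries the lip at its far (+x) side, so it is the caddy, with yaw about 20.6°. The right one has no lip. The panel is at about (0.639, 0.170) with yaw 10.9°.

```bash
cat >> h.py <<'E'
PO=np.array([.6393,.1697]);PY=np.radians(10.95)
PR=np.array([[np.cos(PY),-np.sin(PY)],[np.sin(PY),np.cos(PY)]])
def to_panel(X):
    Y=np.array(X,float).copy();Y[...,:2]=(Y[...,:2]-PO)@PR;return Y
def world(x,y): return PO+PR@np.array([x,y])
def delta(x,y,z,yaw):
    s=manip.state();R=Ro.from_rotvec(s["orientation"]);M=R.as_matrix()
    d=M.T@(np.array([x,y,z])-s["position"])
    cy=np.degrees(np.arctan2(M[1,0],M[0,0]))
    t=Ro.from_matrix([[np.cos(yaw),np.sin(yaw),0],[np.sin(yaw),-np.cos(yaw),0],[0,0,-1]])
    print("t",s["time"],"pos",np.round(s["position"],4),"yaw",round(cy,2),"F",np.round(s["force"],1),"op",round(s["opening"],3),"gf",round(s["grasp_force"],1))
    print("shift tool mm",np.round(d*1000,1),"rotvec deg",np.round(np.degrees((R.inv()*t).as_rotvec()),2))
E
python3 - <<'E'
from h import *
T=np.load("top.npz");P=to_panel(T["X"]).reshape(-1,3)
def st(n,m): q=P[m];print(n,len(q),*[np.round(np.percentile(q[:,i],[1,50,99])*1000,1) for i in range(3)])
x,y,z=P.T
st("sheet",(abs(y)<.16)&(z>.219)&(z<.23)&(abs(x)<.05))
st("stop+",(abs(y-.13)<.03)&(z>.207)&(z<.216)&(abs(x)<.04));st("stop-",(abs(y+.13)<.03)&(z>.207)&(z<.216)&(abs(x)<.04))
st("bin",(abs(y)<.1)&(z>.16)&(z<.21)&(x<-.006)&(x>-.15))
st("bridge",(abs(y)<.1)&(z>.195)&(z<.21)&(abs(x)<.015))
st("railfree-",(y<-.07)&(y>-.115)&(z>.19)&(z<.207)&(abs(x)<.015))
for a in(-.058,.02):pass
print(world(-.038,-.09))
w=world(-.038,-.09);delta(w[0],w[1],.25,PY)
E
```

```text
sheet 387 [21.9 23.4 26. ] [-146.7    3.9  145.9] [219.1 224.3 228.4]
stop+ 116 [-19.2   9.5  23.6] [101.2 121.9 148.5] [207.4 211.8 215.3]
stop- 103 [-19.   13.5  23.6] [-147.1 -123.3 -101.8] [207.3 211.6 214.8]
bin 2075 [-113.8  -57.5   -6.5] [-28.2  22.   71.3] [160.9 182.6 203.8]
bridge 548 [-12.6  -1.4   5.3] [-95.7  13.7  95.5] [195.8 201.8 206.3]
railfree- 78 [-2.2 -0.6  3.2] [-113.7  -92.   -70.9] [191.2 198.6 202.3]
[0.61908756 0.07412041]
t 0.1 pos [ 0.1946 -0.5934  0.222 ] yaw 18.15 F [ 0.  -0.5  0.4] op 1.0 gf 0.0
shift tool mm [ 611.3 -502.1  -27.3] rotvec deg [-0.08  0.    7.2 ]
```

Call:
apply_moves(plan=".032 -.026 -.003 0 0 0 0;.032 -.026 -.003 0 0 0 0;.032 -.026 -.003 0 0 0 0;.032 -.026 -.003 0 0 0 0;.032 -.026 -.003 0 0 0 0;.032 -.026 -.003 0 0 0 0;.032 -.026 -.003 0 0 0 0;.032 -.026 -.003 0 0 0 0;.032 -.026 -.003 0 0 0 0;.032 -.026 0 0 0 0 0;.032 -.026 0 0 0 0 0;.032 -.026 0 0 0 0 0")

```text
time: 1.1
position: [0.463, -0.1758, 0.2497]
orientation: [3.102, 0.495, -0.0]
force: [-0.6, -0.9, -0.5]
opening: 0.127
grasp_force: 0.0
```

```bash
python3 -c "
from h import *
w=world(-.038,-.078);delta(w[0],w[1],.25,PY)"
```

```text
t 1.1 pos [ 0.463  -0.1758  0.2497] yaw 18.15 F [-0.6 -0.9 -0.5] op 0.127 gf 0.0
shift tool mm [ 227.7 -200.8   -0.3] rotvec deg [0.  0.  7.2]
```

Call:
apply_moves(plan=".0285 -.0251 0 0 0 0 0;.0285 -.0251 0 0 0 0 0;.0285 -.0251 0 0 0 0 0;.0285 -.0251 0 0 0 0 0;.0285 -.0251 0 0 0 0 0;.0285 -.0251 0 0 0 0 0;.0285 -.0251 0 0 0 0 0;.0285 -.0251 0 0 0 0 0;0 0 0 0 0 3.6 0;0 0 0 0 0 3.6 0;0 0 0 0 0 0 0")

```text
time: 2.02
position: [0.6163, 0.0849, 0.2489]
orientation: [3.127, 0.299, -0.002]
force: [0.0, -0.5, -1.6]
opening: 0.007
grasp_force: 0.0
```

```bash
python3 -c "
from h import *
w=world(-.038,-.078);delta(w[0],w[1],.175,PY)
p,d,X=cloud('top');save('top2.png',p[110:260,120:320].repeat(3,0).repeat(3,1))"
```

```text
t 2.0167 pos [0.6163 0.0849 0.2489] yaw 10.91 F [ 0.  -0.5 -1.6] op 0.007 gf 0.0
shift tool mm [ 0.7 -0.9 73.9] rotvec deg [-0.    0.07 -0.04]
```

View pics/top2.png

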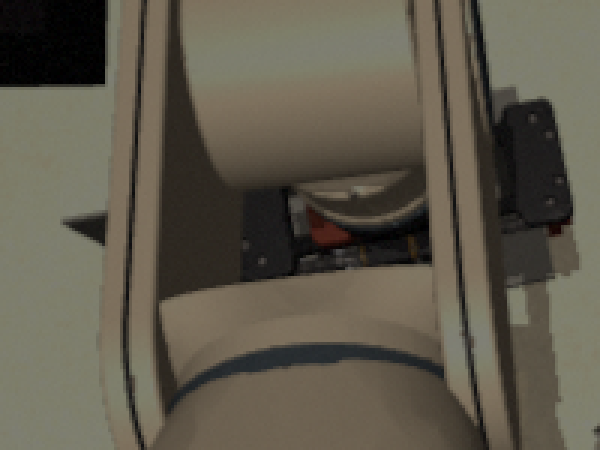

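The arm hides the panel from above, with the gripper body lying along the rail as intended. Next I descend and push.

Call:
apply_moves(plan="0 0 .025 0 0 0 0;0 0 .025 0 0 0 0;0 0 .024 0 0 0 0;0 0 0 0 0 0 0;0 -.010 0 0 0 0 0;0 -.010 0 0 0 0 0;0 -.008 0 0 0 0 0;0 -.004 0 0 0 0 0;0 -.004 0 0 0 0 0;0 -.004 0 0 0 0 0;0 -.004 0 0 0 0 0")

```text
time: 2.98
position: [0.6086, 0.1268, 0.1765]
orientation: [3.125, 0.301, 0.002]
force: [1.8, -10.5, 3.8]
opening: 0.005
grasp_force: 4.9
```

Call:
apply_moves(plan="0 -.003 0 0 0 0 0;0 -.003 0 0 0 0 0;0 -.003 0 0 0 0 0;0 -.003 0 0 0 0 0;0 -.003 0 0 0 0 0;0 -.003 0 0 0 0 0;0 -.003 0 0 0 0 0;0 -.003 0 0 0 0 0;0 -.003 0 0 0 0 0;0 0 0 0 0 0 0")

```text
time: 3.82
position: [0.6036, 0.1524, 0.1764]
orientation: [3.125, 0.3, 0.002]
force: [0.2, -6.8, 3.0]
opening: 0.005
grasp_force: 3.6
```

```bash
python3 -c "
from h import *
w=world(-.038,.0065);delta(w[0],w[1],.175,PY)
p,d,X=cloud('scene');save('scene2.png',p[130:330,300:500].repeat(3,0).repeat(3,1))"
```

```text
t 3.8167 pos [0.6036 0.1524 0.1764] yaw 10.97 F [ 0.2 -6.8  3. ] op 0.005 gf 3.6
shift tool mm [  0.4 -16.7   1.4] rotvec deg [ 0.15 -0.04  0.02]
```

View pics/scene2.png

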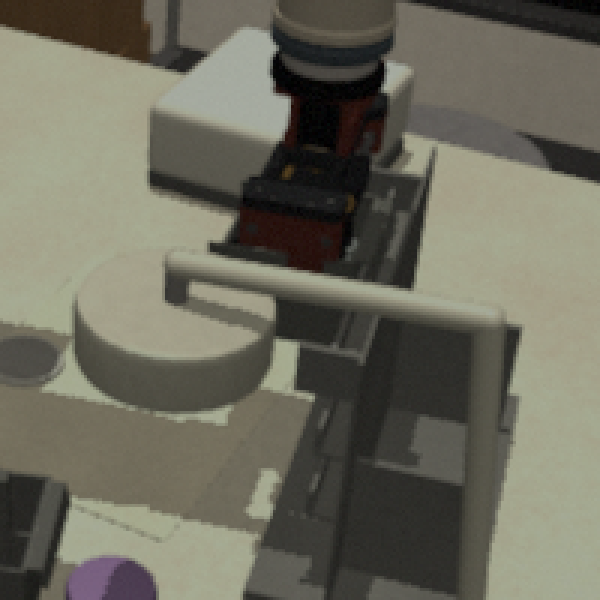

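The gripper sits at the panel with the bin moving along the rail, though the lamp partly hides it. I'll continue to the stop while watching the force.

Call:
apply_moves(plan="0 -.003 0 0 0 0 0;0 -.003 0 0 0 0 0;0 -.003 0 0 0 0 0;0 -.0025 0 0 0 0 0;0 -.002 0 0 0 0 0;0 0 0 0 0 0 0")

```text
time: 4.37
position: [0.6011, 0.1655, 0.1765]
orientation: [3.125, 0.3, 0.002]
force: [0.6, -8.5, 3.8]
opening: 0.003
grasp_force: 4.0
```

Call:
apply_moves(plan="0 -.002 0 0 0 0 0;0 -.0015 0 0 0 0 0;0 0 0 0 0 0 0")

```text
time: 4.62
position: [0.6004, 0.1688, 0.1764]
orientation: [3.124, 0.3, 0.002]
force: [1.3, -8.1, 3.1]
opening: 0.003
grasp_force: 4.3
```

Call:
apply_moves(plan="0 -.0015 0 0 0 0 0;0 -.0015 0 0 0 0 0;0 0 0 0 0 0 0")

```text
time: 4.87
position: [0.5999, 0.1717, 0.1765]
orientation: [3.124, 0.3, 0.002]
force: [0.5, -9.0, 4.2]
opening: 0.004
grasp_force: 4.4
```

Call:
apply_moves(plan="0 -.0015 0 0 0 0 0;0 -.0015 0 0 0 0 0;0 0 0 0 0 0 0")

```text
time: 5.12
position: [0.5997, 0.1724, 0.1765]
orientation: [3.121, 0.3, 0.002]
force: [1.9, -18.9, 5.1]
opening: 0.006
grasp_force: 9.5
```

Call:
apply_moves(plan="0 .006 0 0 0 0 0;0 .012 0 0 0 0 0;0 .012 0 0 0 0 0;0 0 -.03 0 0 0 0;0 0 -.035 0 0 0 0;0 0 -.035 0 0 0 0;-.038 0 0 0 0 0 .06;-.038 0 0 0 0 0 .06;-.038 0 0 0 0 0 .06;-.038 0 0 0 0 0 .06;-.038 0 0 0 0 0 .06;0 0 0 0 0 -5 .06")

```text
time: 6.12
position: [0.4109, 0.109, 0.2746]
orientation: [3.111, 0.435, -0.009]
force: [-1.0, 0.2, -0.8]
opening: 0.42
grasp_force: 0.0
```

```bash
python3 -c "
from h import *
delta(.4585,-.08,.2,np.radians(20.6))"
```

```text
t 6.1167 pos [0.4109 0.109  0.2746] yaw 15.93 F [-1.   0.2 -0.8] op 0.42 gf 0.0
shift tool mm [ -5.6 194.8  74.5] rotvec deg [-0.04  0.31 -4.67]
```

Call:
apply_moves(plan="-.001 .039 0 0 0 0 .06;-.001 .039 0 0 0 0 .06;-.001 .039 0 0 0 0 .06;-.001 .039 0 0 0 0 .06;-.001 .039 0 0 0 0 .06;0 0 .02 0 0 -4.7 .06;0 0 .03 0 0 0 .06;0 0 .01 0 0 0 .06;0 0 0 0 0 0 .06;0 0 0 0 0 0 .06")

```text
time: 6.95
position: [0.4664, -0.0779, 0.2157]
orientation: [-3.09, -0.563, 0.002]
force: [0.0, -0.3, 0.8]
opening: 0.684
grasp_force: 0.0
```

Run:
```python
from h import *
p,d,X=cloud('wrist');save('w1.png',p)
P=X.reshape(-1,3);m=(P[:,2]>.1)&(P[:,2]<.122)&(np.hypot(P[:,0]-.4585,P[:,1]+.08)<.06)
r=cv2.minAreaRect(P[m][:,:2].astype(np.float32)*1000);print("grip",m.sum(),r,np.median(P[m][:,2]))
P0=np.nanpercentile
p,d,X=cloud('top');P=to_panel(X).reshape(-1,3);x,y,z=P.T
def st(n,m): q=P[m];print(n,len(q),*[np.round(np.percentile(q[:,i],[1,50,99])*1000,1) for i in range(3)]) if m.sum()>3 else print(n,0)
st("bin",(abs(y)<.135)&(z>.15)&(z<.206)&(x<-.022)&(x>-.15))
st("bridge",(y>.03)&(y<.11)&(z>.19)&(z<.21)&(abs(x)<.015))
m=(abs(y)<.135)&(z>.15)&(z<.206)&(x<-.022)&(x>-.15)
r=cv2.minAreaRect(P[m][:,:2].astype(np.float32)*1000);print(r)
delta(.4585,-.08,.086,np.radians(20.6))
```

```text
grip 1392 ((459.8560485839844, -79.67341613769531), (69.45567321777344, 11.574963569641113), 20.466814041137695) 0.11528826516975549
bin 2032 [-113.8  -65.1  -23.1] [ 19.4  69.2 118.6] [151.1 174.4 201.2]
bridge 353 [-9.7 -3.2  7.2] [ 30.4  69.7 108.4] [190.8 202.5 206. ]
((-68.4052734375, 69.65135192871094), (92.37093353271484, 101.54806518554688), 0.029912065714597702)
t 7.05 pos [ 0.4674 -0.0779  0.2169] yaw 20.68 F [ 0.5 -0.4  0.3] op 0.679 gf 0.0
shift tool mm [ -9.3  -1.3 130.9] rotvec deg [ 0.05 -0.09  0.08]
```

View pics/w1.png

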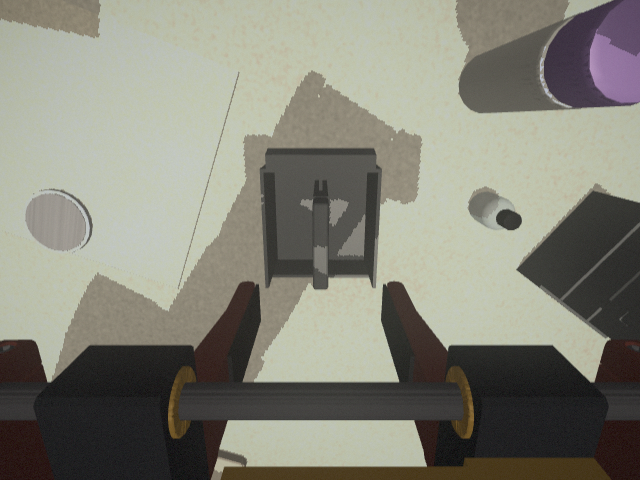

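The full bin now rests against the +y stop at y = 69.7 mm. The wrist view shows the caddy centred at (320,220), lip at top, aligned with the fingers.

Call:
apply_moves(force=25, plan="-.008 -.001 .03 0 0 0 .05;0 0 .035 0 0 0 .05;0 0 .035 0 0 0 .05;0 0 .031 0 0 0 .05;0 0 0 0 0 0 .05;0 0 0 0 0 0 0;0 0 0 0 0 0 0;0 0 0 0 0 0 0;0 0 0 0 0 0 0;0 0 0 0 0 0 0;0 0 0 0 0 0 0")

```text
time: 7.97
position: [0.4594, -0.0801, 0.0858]
orientation: [3.09, 0.563, 0.003]
force: [0.2, 1.0, 0.2]
opening: 0.154
grasp_force: 0.0
```

Call:
apply_moves(plan="0 0 0 0 0 0 0;0 0 0 0 0 0 0;0 0 0 0 0 0 0;0 0 -.015 0 0 0 0;0 0 -.03 0 0 0 0;0 0 -.03 0 0 0 0;0 0 -.03 0 0 0 0;0 0 -.03 0 0 0 0;0 0 -.03 0 0 0 0;0 0 -.015 0 0 0 0;0 0 0 0 0 0 0")

```text
time: 8.88
position: [0.4606, -0.0803, 0.2681]
orientation: [3.088, 0.563, 0.01]
force: [-0.5, 0.4, -1.9]
opening: 0.136
grasp_force: 25.0
```

Run:
```python
from h import *
w=world(-.095,-.048);print(w);delta(w[0],w[1],.262,PY)
```

```text
[0.55514734 0.10452845]
t 8.8833 pos [ 0.4606 -0.0803  0.2681] yaw 20.65 F [-0.5  0.4 -1.9] op 0.136 gf 25.0
shift tool mm [ 153.6 -139.7    6.5] rotvec deg [ 0.17 -0.34  9.7 ]
```

Call:
apply_moves(plan=".0256 -.0236 0 0 0 0 0;.0256 -.0236 0 0 0 0 0;.0256 -.0236 0 0 0 0 0;.0256 -.0236 0 0 0 0 0;.0256 -.0236 0 0 0 0 0;.0256 -.0236 0 0 0 0 0;0 0 0 0 0 4.85 0;0 0 0 0 0 4.85 0;0 0 0 0 0 0 0;0 0 0 0 0 0 0;0 0 0 0 0 0 0")

```text
time: 9.8
position: [0.5519, 0.1064, 0.2636]
orientation: [3.127, 0.303, -0.003]
force: [0.1, -0.3, -1.9]
opening: 0.134
grasp_force: 25.0
```

Run:
```python
from h import *
w=world(-.059,-.050);
p,d,X=cloud('wrist');save('w2.png',p);np.savez('w2',p=p,X=X)
delta(w[0],w[1],.262,PY)
P=to_panel(X)
print("col 320 profile (row, x,z mm)")
for c in(290,340):
    for r in range(60,290,8): print(c,r,np.round(P[r,c]*1000,1))
```

```text
t 9.85 pos [0.5521 0.1063 0.264 ] yaw 11.03 F [-0.2 -0.4 -0.4] op 0.136 gf 25.0
shift tool mm [38.6  4.4  1.9] rotvec deg [-0.    0.06  0.08]
col 320 profile (row, x,z mm)
290 60 [ 21.4 -26.5 183. ]
290 68 [ 17.3 -26.2 181.2]
290 76 [ 12.8 -26.1 181.2]
290 84 [  8.2 -26.  181.4]
290 92 [  2.3 -27.4 200.6]
290 100 [  0.7 -23.  145.3]
290 108 [ -0.9 -12.3   9.7]
290 116 [ -9.  -12.1  10.4]
290 124 [-17.2 -11.9  10. ]
290 132 [-25.5 -11.7   9.9]
290 140 [-34.5 -10.6  -0.9]
290 148 [-43.1 -10.6   1.3]
290 156 [-29.6 -29.9 242.6]
290 164 [-32.2 -30.8 253.7]
290 172 [-36.1 -30.5 252.2]
290 180 [-39.8 -30.5 252.8]
290 188 [-43.5 -30.4 253.2]
290 196 [-62.1 -24.2 179.5]
290 204 [-67.8 -24.  179.1]
290 212 [-73.2 -24.  180.1]
290 220 [-78.6 -24.  181.3]
290 228 [-84.6 -23.7 180.4]
290 236 [-90.  -23.7 181.6]
290 244 [-96.6 -23.4 179.8]
290 252 [-102.1  -23.4  181.1]
290 260 [-108.2  -23.3  181.2]
290 268 [-113.8  -23.2  182.5]
290 276 [-120.5  -23.   181.5]
290 284 [-86.5 -30.6 267.9]
340 60 [ 21.8 -56.6 180.7]
340 68 [ 17.4 -56.7 180.5]
340 76 [ 12.8 -56.8 181.4]
340 84 [  8.3 -56.8 181.5]
340 92 [  2.4 -56.  200.7]
340 100 [  0.8 -58.8 145.4]
340 108 [ -0.8 -65.7  11.7]
340 116 [ -8.9 -65.8  10.9]
340 124 [-17.1 -66.1   9.8]
340 132 [-25.4 -66.2  10.2]
340 140 [-34.3 -66.8   0.8]
340 148 [-43.1 -67.   -0.4]
340 156 [-29.6 -54.5 241.9]
340 164 [-32.3 -54.  252.9]
340 172 [-36.  -54.  252.7]
340 180 [-39.6 -54.1 253.4]
340 188 [-43.6 -54.2 252.4]
340 196 [-61.8 -58.2 180.9]
340 204 [-67.3 -58.3 181.1]
340 212 [-72.6 -58.3 182. ]
340 220 [-78.6 -58.5 180.8]
340 228 [-84.3 -58.6 181.1]
340 236 [-90.2 -58.7 180.8]
340 244 [-95.6 -58.7 182.4]
340 252 [-101.6  -58.8  182.3]
340 260 [-108.3  -59.   180.6]
340 268 [-114.2  -59.1  181.5]
340 276 [-120.4  -59.2  181.6]
340 284 [-86.7 -54.2 267.5]
```

View pics/w2.png

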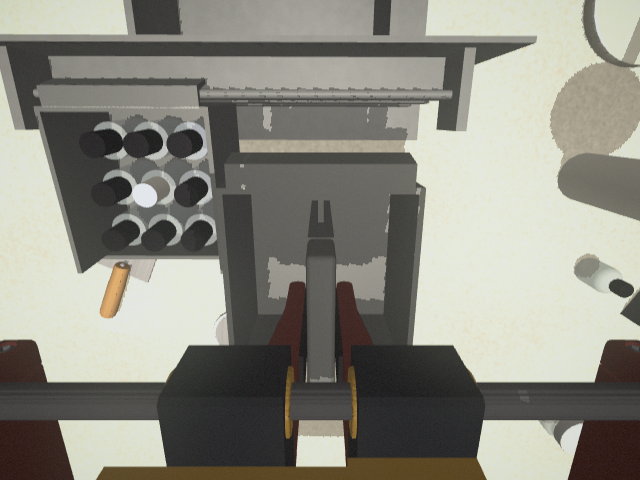

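The wrist view shows the caddy level and square (lip at rows 153–190), the rail free at row 95 from column 205 to 445, and the full bin snug on the left. I'll get finer lip and rail edges next.

Run:
```python
from h import *
P=to_panel(np.load('w2.npz')['X'])*1000
x,y,z=P[...,0],P[...,1],P[...,2]
for n,c in(("L",slice(245,270)),("M",slice(300,345)),("R",slice(375,400))):
    for r in list(range(84,104,2))+list(range(150,168,2))+list(range(184,196,2)): print(n,r,round(np.median(x[r,c]),1),round(np.median(z[r,c]),1),end=" | ")
    print()
row=172; m=np.abs(z[row]-253)<5; print("bridge y",y[row][m].min(),y[row][m].max())
m=(np.abs(z-200)<4)&(np.abs(x)<6)&(y<0)&(y>-110);print("rail x",np.percentile(x[m],[1,50,99]))
m=(z>192)&(z<206)&(y>0)&(y<130)&(x<-20);print("full bin y",np.percentile(y[m],[1,99]))
```

```text
L 84 8.2 181.6 | L 86 7.0 181.5 | L 88 5.9 181.3 | L 90 3.4 199.8 | L 92 2.3 200.1 | L 94 1.3 200.2 | L 96 0.2 199.8 | L 98 -0.6 195.4 | L 100 nan nan | L 102 -0.6 142.7 | L 150 -45.4 0.7 | L 152 nan nan | L 154 -28.9 239.8 | L 156 -29.7 242.7 | L 158 -30.3 245.7 | L 160 -31.0 248.6 | L 162 nan nan | L 164 -32.3 253.1 | L 166 -33.3 252.9 | L 184 -41.7 252.9 | L 186 -42.6 253.3 | L 188 -43.6 253.1 | L 190 -44.5 253.0 | L 192 -45.4 253.4 | L 194 -60.4 181.7 | 
M 84 8.2 181.6 | M 86 7.1 181.5 | M 88 6.0 181.4 | M 90 3.5 199.9 | M 92 2.4 200.3 | M 94 1.3 200.5 | M 96 nan nan | M 98 -0.7 197.3 | M 100 nan nan | M 102 -0.5 143.8 | M 150 -45.3 0.4 | M 152 nan nan | M 154 nan nan | M 156 -29.6 242.9 | M 158 -30.3 245.7 | M 160 -30.9 248.6 | M 162 -31.6 251.2 | M 164 -32.3 253.0 | M 166 -33.2 253.0 | M 184 -41.6 253.0 | M 186 -42.6 253.0 | M 188 -43.5 253.2 | M 190 nan nan | M 192 -45.4 253.0 | M 194 nan nan | 
R 84 8.3 181.7 | R 86 7.2 181.4 | R 88 6.0 181.7 | R 90 3.6 199.6 | R 92 2.5 200.2 | R 94 nan nan | R 96 0.4 199.8 | R 98 -0.6 198.4 | R 100 0.8 145.4 | R 102 -0.4 144.0 | R 150 -45.2 0.1 | R 152 -28.1 236.9 | R 154 -28.8 240.0 | R 156 -29.5 242.6 | R 158 -30.2 245.7 | R 160 -30.9 248.3 | R 162 -31.5 251.0 | R 164 -32.3 252.6 | R 166 -33.1 253.0 | R 184 -41.6 252.7 | R 186 -42.5 253.1 | R 188 -43.5 252.7 | R 190 -44.4 252.8 | R 192 -45.4 252.9 | R 194 -60.3 181.3 | 
bridge y -89.73086775962776 -0.1129715826176093
rail x [-0.68914544  1.76278838  4.23985353]
full bin y [  1.80593115 120.08285589]
```

Call:
apply_moves(plan=".012 .0025 0 0 0 0 0;.014 .0025 0 0 0 0 0;.014 0 0 0 0 0 0;0 0 0 0 0 0 0;0 0 .008 0 0 0 0;0 0 .008 0 0 0 0;0 0 0 0 0 0 0;0 0 0 0 0 0 0")

```text
time: 10.52
position: [0.5915, 0.1092, 0.2477]
orientation: [3.127, 0.3, -0.003]
force: [-0.3, -0.2, -2.1]
opening: 0.134
grasp_force: 25.0
```

```bash
cat > lip.py <<'E'
from h import *
w=world(-.059,-.050);delta(w[0],w[1],.214,PY)
p,d,X=cloud('wrist');np.savez('w3',p=p,X=X);save('w3.png',p)
P=to_panel(X)*1000;x,y,z=P[...,0],P[...,1],P[...,2]
m=(abs(z-200)<3)&(abs(x)<7)&(y<-102)&(y>-118);print("rail right x",m.sum(),np.round(np.percentile(x[m],[2,98]),1) if m.sum() else 0)
m=(abs(z-200)<3)&(abs(x)<7)&(y<15)&(y>3);print("rail left x",m.sum(),np.round(np.percentile(x[m],[2,98]),1) if m.sum() else 0)
for a,b in((-90,-70),(-60,-40),(-25,-5)):
    zb=np.nanmedian(z[(y>a)&(y<b)&(x>-6)&(x<6)&(z>201)]) 
    m=(y>a)&(y<b)&(abs(z-zb)<2)&(x>-15)&(x<20);print("bridge",round(zb,1),np.round(np.percentile(x[m],[2,98]),1))
E
python3 lip.py
```

```text
t 10.5167 pos [0.5915 0.1092 0.2477] yaw 10.96 F [-0.3 -0.2 -2.1] op 0.134 gf 25.0
shift tool mm [-0.5 -0.4 33.7] rotvec deg [-0.    0.12  0.01]
rail right x 230 [-0.6  4.4]
rail left x 166 [0.  4.4]
bridge 236.8 [-6.5  7.6]
bridge 236.8 [-6.5  7.6]
bridge 236.9 [-6.5  7.6]
```

Call:
apply_moves(plan=".0012 0 0 0 0 0 0;0 0 0 0 0 0 0;0 0 .006 0 0 0 0;0 0 .006 0 0 0 0;0 0 .005 0 0 0 0;0 0 .005 0 0 0 0;0 0 .004 0 0 0 0;0 0 0 0 0 0 0")

```text
time: 11.23
position: [0.5933, 0.1095, 0.2213]
orientation: [3.127, 0.3, -0.003]
force: [-0.1, 0.3, -2.0]
opening: 0.132
grasp_force: 25.0
```

```bash
python3 lip.py
```

```text
t 11.2333 pos [0.5933 0.1095 0.2213] yaw 10.95 F [-0.1  0.3 -2. ] op 0.132 gf 25.0
shift tool mm [-2.4 -0.3  7.3] rotvec deg [-0.    0.12  0.  ]
rail right x 321 [-0.3  4.3]
rail left x 245 [-0.3  4.4]
bridge 210.5 [-4.6  9.4]
bridge 210.5 [-4.7  9.3]
bridge 210.5 [-4.7  9.4]
```

Call:
apply_moves(plan="0 0 .003 0 0 0 0;0 0 .002 0 0 0 0;0 0 .0015 0 0 0 0;0 0 .001 0 0 0 0;0 0 0 0 0 0 0")

```text
time: 11.7
position: [0.5938, 0.1096, 0.215]
orientation: [3.127, 0.3, -0.001]
force: [-1.2, 0.1, -2.4]
opening: 0.133
grasp_force: 25.0
```

```bash
python3 lip.py
```

```text
t 11.7 pos [0.5938 0.1096 0.215 ] yaw 10.95 F [-1.2  0.1 -2.4] op 0.133 gf 25.0
shift tool mm [-2.9 -0.4  1. ] rotvec deg [-0.    0.02 -0.  ]
rail right x 333 [-0.2  4.3]
rail left x 261 [-0.2  4.4]
bridge 204.2 [-4.1 10. ]
bridge 204.3 [-4.1 10. ]
bridge 204.3 [-4.1 10. ]
```

Seat it the last millimetre, then release slowly.

Call:
apply_moves(plan="0 0 .001 0 0 0 0;0 0 .0005 0 0 0 0;0 0 0 0 0 0 0;0 0 0 0 0 0 0")

```text
time: 12.08
position: [0.5941, 0.1097, 0.214]
orientation: [-3.127, -0.3, -0.001]
force: [-1.5, -0.1, 1.6]
opening: 0.134
grasp_force: 25.0
```

```bash
python3 lip.py
```

```text
t 12.0833 pos [0.5941 0.1097 0.214 ] yaw 10.95 F [-1.5 -0.1  1.6] op 0.134 gf 25.0
shift tool mm [-3.2 -0.4  0. ] rotvec deg [ 0.   -0.03  0.  ]
rail right x 348 [-0.3  4.3]
rail left x 271 [-0.3  4.4]
bridge 203.5 [-3.8 10.2]
bridge 203.5 [-3.8 10.2]
bridge 203.5 [-3.8 10.3]
```

Call:
apply_moves(plan="0 0 0 0 0 0 .02;0 0 0 0 0 0 .04;0 0 0 0 0 0 .04;0 0 0 0 0 0 .04;0 0 0 0 0 0 .04;0 0 0 0 0 0 .04;0 0 -.01 0 0 0 .04;0 0 -.02 0 0 0 .04;0 0 -.03 0 0 0 .04;0 0 -.03 0 0 0 .04;0 0 -.02 0 0 0 .04;0 0 0 0 0 0 .04")

```text
time: 13.13
position: [0.5964, 0.11, 0.3298]
orientation: [-3.127, -0.3, -0.014]
force: [0.6, -0.4, 0.1]
opening: 0.455
grasp_force: 0.0
```

```bash
python3 lip.py
python3 - <<'E'
from h import *
P=to_panel(np.load('w3.npz')['X'])*1000;x,y,z=P[...,0],P[...,1],P[...,2]
for n,a,b in(("full",50,90),("caddy",-85,-60)):
    m=(y>a)&(y<b)&(x>-3)&(x<8)&(z>195)&(z<210);print(n,m.sum(),"bridge z",np.nanmedian(z[m]))
m=(y>-85)&(y<-62)&(x>-90)&(x<-20)&(z>110)&(z<150);A=np.c_[x[m],y[m],np.ones(m.sum())];print("floor fit",np.linalg.lstsq(A,z[m],rcond=None)[0])
E
```

```text
t 13.1333 pos [0.5964 0.11   0.3298] yaw 10.95 F [ 0.6 -0.4  0.1] op 0.455 gf 0.0
shift tool mm [ -6.6  -0.4 115.7] rotvec deg [ 0.01 -0.52  0.  ]
rail right x 141 [-0.2  4.4]
rail left x 106 [-0.2  4.5]
bridge 203.4 [-8.3  6.3]
bridge 203.4 [-7.5  6.3]
bridge 203.4 [-7.5  6.3]
full 771 bridge z 203.19474524202536
caddy 479 bridge z 203.2214192348342
floor fit [6.30782489e-02 5.72719292e-04 1.31232062e+02]
```

View pics/w3.png

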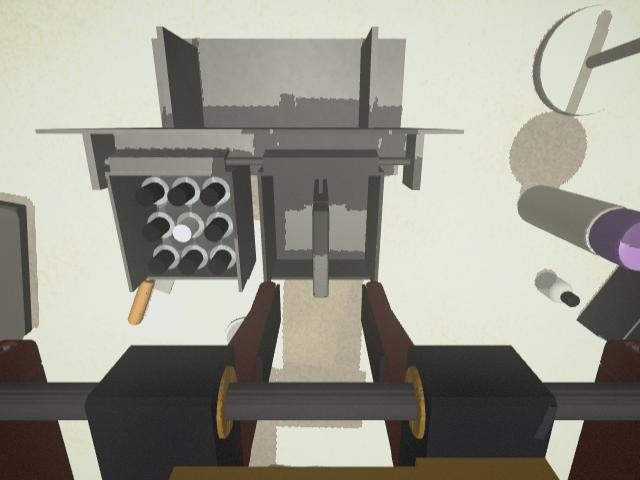

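Both bins hang on the rail: the full bin at left against its stop, the caddy at (320,215) square and leaning 0.06 rad, and the gripper clear above. I'll let it settle briefly, then hand in.

Call:
apply_moves(plan="0 0 -.02 0 0 0 .04;0 0 0 0 0 0 .04;0 0 0 0 0 0 .04;0 0 0 0 0 0 .04;0 0 0 0 0 0 .04;0 0 0 0 0 0 .04")

```text
time: 13.68
position: [0.5935, 0.1095, 0.3424]
orientation: [3.127, 0.3, -0.003]
force: [-1.8, -0.5, 0.2]
opening: 0.456
grasp_force: 0.0
```

```bash
python3 lip.py && python3 -c "
from rig import manip
print(manip.job_done())"
```

```text
t 13.6833 pos [0.5935 0.1095 0.3424] yaw 10.95 F [-1.8 -0.5  0.2] op 0.456 gf 0.0
shift tool mm [ -2.3  -0.3 128.4] rotvec deg [-0.    0.11 -0.  ]
rail right x 135 [-0.3  4.4]
rail left x 104 [-0.4  4.5]
bridge 203.3 [-7.9  6.3]
bridge 203.4 [-7.9  6.3]
bridge 203.4 [-7.9  6.3]
the job is handed in; nothing more can be done
None
```

The full bin is slid along the rail against the +y end stop, the lipped caddy hangs square in the freed space beside it and is released, and the job was handed in at about 14 s; the hand-in call returned no verdict.

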